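# Find the concealed catch of a power box and release its battery pack

## Task

The flat top of the yellow power box has six identical flush grey fields, and one of them is the concealed catch for the battery pack. Feel across the fields with the fingertips until one gives way, and press that one fully in so that the pack pops out at the front. Do not touch the pack itself, pick nothing up, and leave the screwdriver, the tin and the tape where they are.

Things in the scene. Friction and masses are not known exactly. Their poses are not given: they have to be found in the camera images.
- power_box: low yellow and black power box, fixed to the table, 150 mm (its x) by 200 mm (its y) by 56 mm high, flat on top; origin at the centre of its underside, on the table; x towards its back, z up. The battery pack sits in its front (-x) side.
- panel (a point): centre of the box's flat top, axes as the box. Six identical grey fields, each 50 x 50 mm, lie flush with the yellow rim, 3 mm dark grooves between them: centres at x = -26.5 and 26.5 mm, y = -53, 0 and 53 mm in each row. Five are rigid; the sixth, a different one each time and not to be told by eye, is the catch.
- catch (a joint): how far the concealed catch is pressed in: 0 flush, 0.006 m at its stop. It slides straight down, takes about 3.5 N to start and 6 N to the stop, and stays in when let go. It is linked to the battery pack, which comes out 3 mm for each mm pressed.
- pack: the battery pack in the front (-x) side of the power box, a black-fronted block 98 mm wide and 22 mm high; origin at the lower middle of its front face, 74.5 mm in front of the box's origin and 15.5 mm up when it is home; it slides straight out along the box's -x by 18 mm. Not to be touched.
- screwdriver: loose red-handled screwdriver lying to the right of the power box, 166 mm long, 26 mm thick; origin under its middle, long axis y. Leave alone.
- tin: loose food tin, 75 mm across and 58 mm high, standing to the left of the power box; origin at the centre of its underside. Leave alone.
- tape: loose flat roll of black tape, 74 mm across and 20 mm high, lying to the left of the power box nearer the robot; origin at the centre of its underside. Leave alone.

How it is judged:
By the outcome, as a careful person would: the job done as asked, in the order asked, and still so for the second after the job is handed in, with the robot touching nothing.
It also fails if it takes over 45 s, if anything falls off the work surface, if the arm or the gripper's body presses on something with over 40 N, if the wrist force passes 120 N, or if a joint passes its speed limit or range.

## Robot

A 6-joint arm with a two-finger parallel gripper is mounted at the origin on a cart in front of the work surface, level with it; the furniture and walls round the work are solid. World frame = base frame: x ahead of the robot, y to its left, z up, the work surface at z = 0. Lengths are in mm, angles in degrees, forces in N, time in s.
With the tool pointing down it reaches from about 275 to 1000 mm from the base axis. Payload 8.4 kg.
Tool frame: the origin (TCP) lies at the very end of the fingers, on their centre line; the grasp point (between the pads) lies 19 mm behind it; z points along the fingers, y is the line along which they close (so a half turn about z gives the same grasp; the last joint's range is limited). The gripper opens to 85 mm and grips with 20 to 120 N. Pads are 22 mm wide; open, the fingers measure 114 mm over their backs; the gripper's body (76 mm by 85 mm) begins 54 mm behind the grasp point. The pads swing forward as they close: fully open they stand 13 mm farther back than shut.
Start: joints at [76.295, 20.225, 93.587, -0, 66.188, -0.138], TCP at [146.619, 607.561, 231.281] pointing down, gripper open.
Joint ranges: [-150.9, 150.9], [-52.94, 120.26], [3.33, 152.33], [-74.26, 254.26], [0, 154.13], [-172.89, 172.89]. Speed limits (degrees/s): [127.2, 127.2, 159.86, 180, 180, 180].

## Interface

Orientations are given as a 3x3 rotation matrix whose columns are the frame's x, y, z axes.
In Python, from bench import manip, read_camera, camera_params, silhouettes gives the robot as it stands.
- The arm moves only by the tool drive_tool, never from a script. Its argument "moves" is a list of rows, each a list of 5 numbers: the opening, from -1 (shut) to 1 (fully open), so that 0 is half open, then the shift along the tool's x, y, z in units of 50 mm (1.0 is 50 mm), then the turn about the tool's z in rad. In form: [[grip, tx, ty, tz, yaw], ...]. A call has exactly 5 rows; each row shifts and turns the commanded pose from where the row before left it, along the tool's axes as they then stand; what a row does not reach is not made up. A row lasts 1/10 s, in which the tool goes at most 50 mm and 8.59 degrees, less where a joint would pass 70% of its speed; a pose out of reach is approached as far as the arm can. A call is refused whole if a number of a shift passes 1 or a number of a turn 0.15, either way. A call with a gripper value outside its range is refused whole. The fingers move at their own pace and stop on an object; "grip_force" is the grip in N (left out, the last holds). Time passes only in rows, so rows that do not move let the fingers close, or fill a call up. It gives the time, the measured TCP pose, the force, the opening and the grip force at its end, in the units of the state.
- manip.observe(): the state, without advancing time (a new reading comes with each control period).
- read_camera(name): name is "scene" or "top"; returns (picture, depth): 480x640x3 uint8, blue, green, red; 480x640 float32, mm along the optical axis (not along the pixel's ray), 0 where there is no reading.
- camera_params(name): a dict with "fovy" (degrees; the focal length in pixels is half the picture's height over the tangent of half this angle, whatever the lens; pixels are square), "cx", "cy" (the principal point, pixels), "pose" (4x4, takes a point from camera to world coordinates). Camera axes: x right, y up, looking along -z (the intrinsics and any distortion apply to the point x, -y, -z); pixel columns grow to the right and rows downward; lengths in mm; the calibration is good to about 2 mm. A picture is of the moment at which its call begins. camera_params takes no time and is no camera call.
- manip.sign_off(): hands the job in; it is judged then, once.
Trained networks look in the newest picture that a camera, given by its name, has taken for a name from the list of things; names that differ only in an ending like _2 or _b are one class to them, and where a whole thing is asked for, a point or a joint stands for the part that bears it (a point fixed in the world has none). Each returns a list of dicts, best first, with "p" (0 to 1); they miss things now and then, are a little off and sometimes report something else, mostly with a low value. They report only what shows in the picture. A call takes as long as a camera call.
- silhouettes(target, camera): "pixels" (480x640 bool, what is visible of it) and "point" ([column, row] in pixels, amid what is visible of it).
The state is a dict: "t": time; "joints": joint angles; "joint_velocities": joint speeds; "joint_efforts": joint torques, N m; "tool_pos": TCP position; "eef_rot": TCP orientation; "force": force on the tool from outside, world axes, zero at the start; "torque": the same for the moment, N m; "grip_width": finger opening in mm; "grip_force": force on a finger pad.
Only numpy, scipy, OpenCV 4.12 (cv2) and the standard library are available. Lean on these libraries where they do the work, as an engineer would, in place of code of your own. Each camera call takes 0.05 s, during which the arm holds its last target. There are 200 camera calls.

## Working session

There is one attempt and no reset: what is moved stays moved. The work goes in short steps, Python scripts to look and compute and a tool call to move; the robot and the scene stay as the last step left them, time stands still between calls to the robot, and variables do not carry over. Pictures are saved under pics/ and viewed, at most 10 in all, crops included, and the job is handed in when it is done.

Besides the shell and the picture viewer there is one more tool, called after ">>>" as a command line: name --pt "numbers of a row" for each row, then --argument value for the rest. drive_tool: Moves the arm, as the interface text tells. Its arguments: {"type":"object","properties":{"moves":{"type":"array","items":{"type":"array","items":{"type":"number"}}},"grip_force":{"type":"number"}},"required":["moves"]}

```bash
mkdir -p pics; cat > h.py <<'E'
import numpy as np, cv2
from bench import manip, read_camera, camera_params, silhouettes
def world(cam, depth):
    p=camera_params(cam); f=240/np.tan(np.radians(p["fovy"]/2))
    v,u=np.mgrid[0:480,0:640]
    P=np.stack([(u-p["cx"])/f*depth,-(v-p["cy"])/f*depth,-depth,np.ones_like(depth)],-1)
    return (P@np.array(p["pose"]).T)[...,:3]
E
python3 - <<'E'
from h import *
im,d=read_camera("top"); cv2.imwrite("pics/a.png",im)
W=world("top",d); np.save("W.npy",W); np.save("d.npy",d)
print({k:v for k,v in camera_params("top").items()})
s=manip.observe(); print(s["t"],s["tool_pos"],s["eef_rot"],s["force"],s["grip_width"])
for n in ["power_box","pack","tin","tape","screwdriver"]:
    for r in silhouettes(n,"top")[:1]:
        m=r["pixels"]&(d>0); print(n,r["p"],r["point"],np.median(W[m],0).round(),np.percentile(W[m],[2,98],axis=0).round().tolist())
        if n=="power_box":
            t=m&(abs(W[...,2]-56)<6); print("z",np.median(W[t][:,2]),cv2.minAreaRect(W[t][:,:2].astype(np.float32)))
im,d=read_camera("scene"); cv2.imwrite("pics/b.png",im)
E
```

```text
{'fovy': 52.81475494396203, 'cx': 318.09169629969034, 'cy': 245.78431110043908, 'pose': array([[ 2.85596009e-02,  9.92950803e-01, -1.15035004e-01,
         3.98711622e+02],
       [-9.99129499e-01,  3.18574616e-02,  2.69322577e-02,
         1.88963071e+02],
       [ 3.04071301e-02,  1.14165691e-01,  9.92996275e-01,
         9.21658852e+02],
       [ 0.00000000e+00,  0.00000000e+00,  0.00000000e+00,
         1.00000000e+00]])}
0.05 [146.48841392 607.09337144 230.56123394] [[-9.72097951e-01  2.34575072e-01 -3.30828588e-04]
 [ 2.34575306e-01  9.72097006e-01 -1.35561712e-03]
 [ 3.60349595e-06 -1.39539684e-03 -9.99999026e-01]] [ 0.0574621  -0.39740617 -0.1843013 ] 85.25976020885082
power_box 0.91 [301.4, 244.9] [495. 175.  55.] [[426.0, 74.0, 0.0], [574.0, 272.0, 58.0]]
z 55.049876536028364 ((500.64031982421875, 173.21011352539062), (200.18626403808594, 149.92332458496094), 88.52161407470703)
tin 0.76 [233.4, 222.0] [540. 323.  54.] [[506.0, 290.0, 10.0], [576.0, 359.0, 58.0]]
tape 0.82 [209.9, 273.2] [444. 348.  18.] [[411.0, 312.0, -1.0], [476.0, 380.0, 22.0]]
screwdriver 0.97 [378.1, 254.5] [487.  47.  19.] [[442.0, 22.0, -2.0], [595.0, 66.0, 26.0]]
```

View pics/a.png

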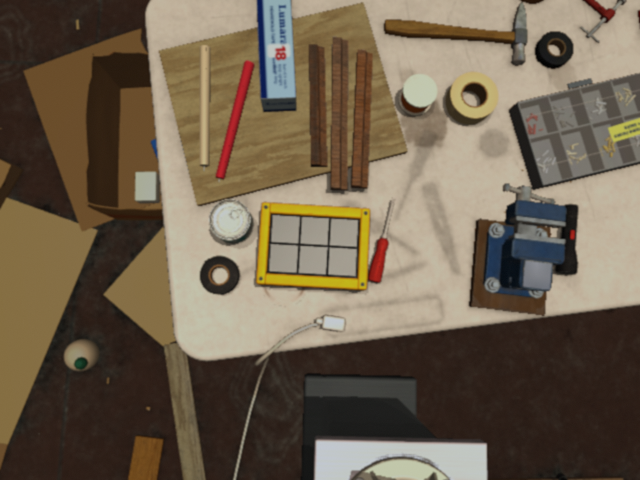

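View pics/b.png

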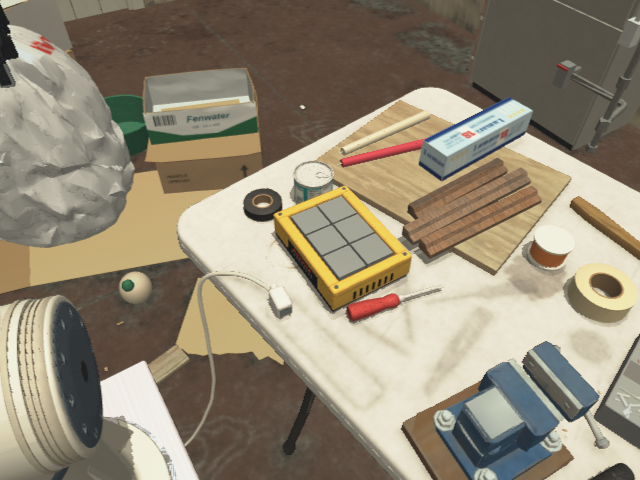

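The top view shows the box at about (313, 246) with its front towards the robot. The measured centre is (500, 173), the top is at z ≈ 55 and the yaw is about -1.5°, and the sizes match those given. I'll align the tool with the box, close the fingers and approach.

>>> drive_tool --pt "-1 0 0 0 -0.106" --pt "-1 0 0 0 -0.106" --pt "-1 -0.6 -0.66 0 0" --pt "-1 -0.6 -0.66 0 0" --pt "-1 -0.6 -0.66 0 0"

```text
t: 0.85
tool_pos: [234.7, 505.2, 231.2]
eef_rot: [[-1.0, 0.024, 0.0], [0.024, 1.0, -0.0], [-0.0, -0.0, -1.0]]
force: [0.7, -0.1, 1.3]
grip_width: 12.7
grip_force: 0.0
```

>>> drive_tool --pt "-1 -0.6 -0.66 0 0" --pt "-1 -0.6 -0.66 0 0" --pt "-1 -0.6 -0.66 0 0" --pt "-1 -0.6 -0.66 0 0" --pt "-1 -0.6 -0.66 0 0"

```text
t: 1.35
tool_pos: [381.0, 336.2, 231.5]
eef_rot: [[-1.0, 0.025, 0.0], [0.025, 1.0, 0.0], [-0.0, 0.0, -1.0]]
force: [-0.3, 1.0, 0.3]
grip_width: 0.4
grip_force: 0.0
```

>>> drive_tool --pt "-1 -0.6 -0.66 0.3 0" --pt "-1 -0.6 -0.66 0.5 0" --pt "-1 -0.2 -0.2 0.5 0" --pt "-1 0 0 0.5 0" --pt "-1 0 0 0 0"

```text
t: 1.85
tool_pos: [445.9, 259.0, 139.1]
eef_rot: [[-1.0, 0.026, -0.005], [0.026, 1.0, -0.003], [0.005, -0.003, -1.0]]
force: [-0.5, -0.1, -0.1]
grip_width: -0.0
grip_force: 0.0
```

>>> drive_tool --pt "-1 -0.6 -0.63 0 0" --pt "-1 0 0 0.5 0" --pt "-1 0 0 0.5 0" --pt "-1 0 0 0.3 0" --pt "-1 0 0 0 0"

```text
t: 2.35
tool_pos: [475.8, 228.5, 76.2]
eef_rot: [[-1.0, 0.024, -0.002], [0.024, 1.0, -0.001], [0.002, -0.001, -1.0]]
force: [0.4, 0.2, 0.1]
grip_width: -0.0
grip_force: 0.0
```

>>> drive_tool --pt "-1 0 0 0.2 0" --pt "-1 0 0 0.12 0" --pt "-1 0 0 0.02 0" --pt "-1 0 0 0.02 0" --pt "-1 0 0 0 0"

```text
t: 2.85
tool_pos: [476.8, 228.6, 59.1]
eef_rot: [[-1.0, 0.025, 0.0], [0.025, 1.0, 0.0], [-0.0, 0.0, -1.0]]
force: [-0.1, -0.5, 0.7]
grip_width: 0.4
grip_force: 0.0
```

>>> drive_tool --pt "-1 0 0 0.02 0" --pt "-1 0 0 0 0" --pt "-1 0 0 0.02 0" --pt "-1 0 0 0 0" --pt "-1 0 0 0 0"

```text
t: 3.35
tool_pos: [476.6, 228.5, 56.8]
eef_rot: [[-1.0, 0.025, -0.0], [0.025, 1.0, -0.0], [0.0, -0.0, -1.0]]
force: [-0.5, 0.6, -0.0]
grip_width: 0.0
grip_force: 0.0
```

>>> drive_tool --pt "-1 0 0 0.02 0" --pt "-1 0 0 0 0" --pt "-1 0 0 0.01 0" --pt "-1 0 0 0 0" --pt "-1 0 0 0 0"

```text
t: 3.85
tool_pos: [476.8, 228.5, 56.1]
eef_rot: [[-1.0, 0.025, 0.0], [0.025, 1.0, 0.0], [-0.0, 0.0, -1.0]]
force: [-3.0, -1.0, 11.2]
grip_width: -0.1
grip_force: 5.5
```

Rigid: 11 N with no give at z = 56.1. On to the next field.

>>> drive_tool --pt "-1 0 0 -0.2 0" --pt "-1 0 -0.53 0 0" --pt "-1 0 -0.53 0 0" --pt "-1 0 0 0.1 0" --pt "-1 0 0 0.06 0"

```text
t: 4.35
tool_pos: [475.6, 175.3, 57.4]
eef_rot: [[-1.0, 0.026, 0.0], [0.026, 1.0, 0.0], [-0.0, 0.0, -1.0]]
force: [-0.7, 0.4, -0.7]
grip_width: 0.4
grip_force: 0.0
```

>>> drive_tool --pt "-1 0 0 0.02 0" --pt "-1 0 0 0.02 0" --pt "-1 0 0 0 0" --pt "-1 0 0 0 0" --pt "-1 0 0 0 0"

```text
t: 4.85
tool_pos: [475.5, 176.0, 56.0]
eef_rot: [[-1.0, 0.024, 0.0], [0.024, 1.0, -0.0], [-0.0, -0.0, -1.0]]
force: [-2.7, -3.5, 11.9]
grip_width: -0.2
grip_force: 5.9
```

Rigid. Next is the front right field.

>>> drive_tool --pt "-1 0 0 -0.2 0" --pt "-1 0 -0.54 0 0" --pt "-1 0 -0.54 0 0" --pt "-1 0 0 0.1 0" --pt "-1 0 0 0.06 0"

```text
t: 5.35
tool_pos: [474.4, 121.8, 57.4]
eef_rot: [[-1.0, 0.026, 0.001], [0.026, 1.0, 0.0], [-0.001, 0.0, -1.0]]
force: [0.0, -0.5, 0.5]
grip_width: 0.3
grip_force: 0.0
```

>>> drive_tool --pt "-1 0 0 0.02 0" --pt "-1 0 0 0.02 0" --pt "-1 0 0 0 0" --pt "-1 0 0 0 0" --pt "-1 0 0 0 0"

```text
t: 5.85
tool_pos: [474.2, 122.3, 56.0]
eef_rot: [[-1.0, 0.024, 0.0], [0.024, 1.0, -0.0], [-0.0, -0.0, -1.0]]
force: [-2.3, -2.8, 11.6]
grip_width: -0.2
grip_force: 6.0
```

Rigid. Next is the back right field (tool x −53 mm).

>>> drive_tool --pt "-1 0 0 -0.2 0" --pt "-1 -0.53 0 0 0" --pt "-1 -0.53 0 0 0" --pt "-1 0 0 0.1 0" --pt "-1 0 0 0.06 0"

```text
t: 6.35
tool_pos: [527.0, 120.7, 57.2]
eef_rot: [[-1.0, 0.025, -0.0], [0.025, 1.0, 0.0], [0.0, 0.0, -1.0]]
force: [-0.2, 0.7, -0.0]
grip_width: -0.0
grip_force: 0.0
```

>>> drive_tool --pt "-1 0 0 0.02 0" --pt "-1 0 0 0.02 0" --pt "-1 0 0 0 0" --pt "-1 0 0 0 0" --pt "-1 0 0 0 0"

```text
t: 6.85
tool_pos: [525.9, 120.4, 56.0]
eef_rot: [[-1.0, 0.024, -0.001], [0.024, 1.0, -0.0], [0.001, -0.0, -1.0]]
force: [-3.3, -1.0, 10.7]
grip_width: 0.1
grip_force: 5.2
```

Rigid. Back middle.

>>> drive_tool --pt "-1 0 0 -0.2 0" --pt "-1 0 0.53 0 0" --pt "-1 0 0.53 0 0" --pt "-1 0 0 0.1 0" --pt "-1 0 0 0.06 0"

```text
t: 7.35
tool_pos: [527.6, 173.5, 57.3]
eef_rot: [[-1.0, 0.023, -0.0], [0.023, 1.0, -0.0], [0.0, -0.0, -1.0]]
force: [-0.3, -0.3, -0.2]
grip_width: 0.0
grip_force: 0.0
```

>>> drive_tool --pt "-1 0 0 0.02 0" --pt "-1 0 0 0.02 0" --pt "-1 0 0 0 0" --pt "-1 0 0 0 0" --pt "-1 0 0 0 0"

```text
t: 7.85
tool_pos: [528.5, 172.9, 55.4]
eef_rot: [[-1.0, 0.025, 0.0], [0.025, 1.0, -0.0], [-0.0, 0.0, -1.0]]
force: [0.1, -0.1, -0.6]
grip_width: -0.3
grip_force: 0.0
```

It gives way here: z = 55.4 with no force. I'll press it fully in.

>>> drive_tool --pt "-1 0 0 0.02 0" --pt "-1 0 0 0.02 0" --pt "-1 0 0 0.02 0" --pt "-1 0 0 0.02 0" --pt "-1 0 0 0 0"

```text
t: 8.35
tool_pos: [528.5, 173.1, 51.3]
eef_rot: [[-1.0, 0.025, 0.0], [0.025, 1.0, -0.0], [-0.0, -0.0, -1.0]]
force: [-0.3, -1.8, 2.0]
grip_width: 0.1
grip_force: 1.1
```

>>> drive_tool --pt "-1 0 0 0.02 0" --pt "-1 0 0 0.01 0" --pt "-1 0 0 0.01 0" --pt "-1 0 0 0 0" --pt "-1 0 0 0 0"

```text
t: 8.85
tool_pos: [528.5, 173.2, 50.0]
eef_rot: [[-1.0, 0.025, 0.0], [0.025, 1.0, 0.0], [-0.0, 0.0, -1.0]]
force: [-1.8, -3.8, 12.2]
grip_width: -0.0
grip_force: 6.4
```

At the stop: 6 mm in, 12 N. A slight extra push to be sure, then straight up.

>>> drive_tool --pt "-1 0 0 0.01 0" --pt "-1 0 0 0 0" --pt "-1 0 0 0 0" --pt "-1 0 0 0 0" --pt "-1 0 0 0 0"

```text
t: 9.35
tool_pos: [528.6, 173.2, 50.0]
eef_rot: [[-1.0, 0.025, 0.001], [0.025, 1.0, 0.0], [-0.001, 0.0, -1.0]]
force: [-4.1, -4.2, 18.7]
grip_width: 0.1
grip_force: 9.3
```

>>> drive_tool --pt "-1 0 0 -0.2 0" --pt "-1 0 0 -0.5 0" --pt "-1 0 0 -0.8 0" --pt "-1 0 0 -0.8 0" --pt "-1 0 0 -0.6 0"

```text
t: 9.85
tool_pos: [528.4, 173.6, 196.0]
eef_rot: [[-1.0, 0.025, 0.001], [0.025, 1.0, 0.001], [-0.001, 0.001, -1.0]]
force: [0.7, 0.3, -0.5]
grip_width: 0.4
grip_force: 0.0
```

>>> drive_tool --pt "-1 -0.5 0 0 0" --pt "-1 -0.5 0 0 0" --pt "-1 -0.5 0 0 0" --pt "-1 0 0 0 0" --pt "-1 0 0 0 0"

```text
t: 10.35
tool_pos: [602.7, 171.4, 193.2]
eef_rot: [[-1.0, 0.025, -0.002], [0.025, 1.0, -0.0], [0.002, -0.0, -1.0]]
force: [-0.7, -0.2, 0.5]
grip_width: -0.1
grip_force: 0.0
```

```bash
python3 - <<'E'
from h import *
im,d=read_camera("scene"); cv2.imwrite("pics/c.png",cv2.resize(im[150:350,220:460],None,fx=3,fy=3))
W=world("scene",d)
for r in silhouettes("pack","scene")[:1]:
    m=r["pixels"]&(d>0); print(r["p"],r["point"],np.percentile(W[m],[2,50,98],axis=0).round().tolist())
s=manip.observe(); print(s["t"],s["tool_pos"],s["force"])
E
```

```text
0.87 [296.6, 268.1] [[408.0, 126.0, 17.0], [416.0, 167.0, 37.0], [428.0, 221.0, 41.0]]
10.45 [602.12548612 171.39761082 193.38122972] [-0.38977319 -0.62284615 -0.46771281]
```

View pics/c.png

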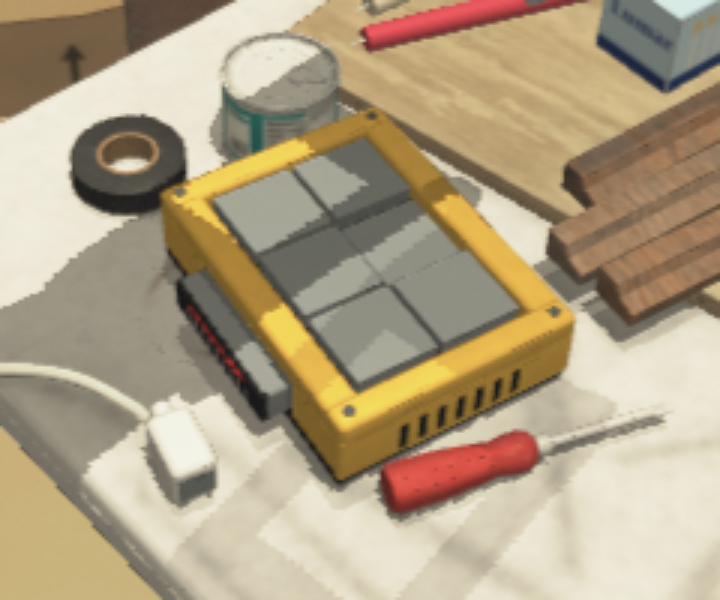

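The picture shows the pack out at the front (crop ≈ (230, 340)). Its front face is at x ≈ 408, about 18 mm ahead of its home position. The back middle field is sunk, and the tin, tape and screwdriver haven't moved.

```bash
python3 -c "
from bench import manip
print(manip.sign_off())"
```

```text
the job is handed in; nothing more can be done
None
```

The catch was the back middle field; I pressed it fully in (6 mm), the battery pack came out about 18 mm at the front, nothing else was moved, and the job is handed in.

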